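Set and close a cam hold-down clamp on a printed housing

TASK

The cam clamp on the jig was left set for a shorter piece, so it is now too tight for the white printed housing in the nest. Back off the T-bar adjusting nut until the lever begins to bite a little past half-way through its throw (about 60 %), then flip the lever all the way over, so that the housing is held firmly but not crushed. Leave the lever shut, the housing in its nest and the other things on the bench where they are.

Things in the scene. Friction and masses are not known exactly. Their poses are not given: they have to be found in the camera images.
- clamp: The clamp tower, fixed on the jig's steel plate (200 x 290 x 15 mm). Origin: at table height under the plate's middle; z up. A steel post with the adjusting nut on top stands at y = +55 mm; from it an aluminium bridge arm 30 mm wide reaches to y = -75 mm, about 104 mm up, and carries cam lever, plunger and rubber foot at y = -60 mm.
- nut_grip (a point): On the axis of the adjusting nut, a black T-bar on the post, about 176 mm up. The bar is 54 mm long (this point's x), 14 thick (y), 30 high: 12 above the point, 18 below. It turns about the vertical at constant height; clockwise from above lowers the bridge (tighter), counter-clockwise raises it: 3.8 mm a radian. Friction 0.25 N m, stays where left. At least 4.5 rad of loosening is free.
- lever (a joint): Cam lever angle, rad: 0 open (leaning 0.2 rad from upright towards the nut), 1.75 shut (almost level, pointing away from the nut, clamp's -y), at a stop just past dead centre at 1.70, where it stays. Starts at 0 to 0.08. With a = 1.70 - angle, foot travel still to come: 15(1 - cos a) + 34 - sqrt(34^2 - (15 sin a)^2) mm (20.4 at open). Pivot friction up to 0.06 N m; let go while biting, it springs back.
- lever_pivot (a point): Centre of the lever's level pivot (along the clamp's x), about 137 mm up at the start; it rises and sinks with the bridge.
- lever_tip (a point): Free end of the steel lever, 95 mm from the pivot. The lever is a flat bar 14 mm wide (along the pivot) and 9 mm thick; the thin rubber sleeve on its last 34 mm is only seen, contact is with the bar.
- part: The white printed housing lying loose in the nest: flange 64 x 56 x 12 mm with a round boss 42 mm across on top, 30 mm high in all. Origin: centre of its underside. Right force of the foot on it, lever shut: about 32 N (20 to 44 N); above 56 N, even briefly, it is crushed.
- nest (a point): Centre of the nest's floor on the plate, 15 mm up, under the foot; four rails 7 mm high around the housing, 1.5 mm play. The foot above is a rubber disc 26 mm across on a spring: about 7 N on the housing per mm that the cam or bridge drives it on after touching. How far its stud is screwed out is unknown: lever open, it hangs 1 to 14 mm over the housing.
- spare_ring: Bystander: printed white ring, 44 mm across, 16 mm high, lying on the jig's plate. Origin under its middle.
- insert_cup: Bystander: small steel bowl, 40 mm across, 22 mm high, standing on the jig's plate. Origin under its middle.
- scraper: Bystander: scraper with wooden handle, 200 mm long, lying on the table.
- driver: Bystander: screwdriver, 190 mm long, lying on the table.
- glue: Bystander: white glue bottle, 32 mm across, 100 mm high. Origin under its middle.
- caliper: Bystander: caliper, 160 mm long, lying on the table. Origin under its middle.
Things that resemble listed ones, but are neither listed nor needed, are in the scene too. What is shaped like the part but orange is not meant.

How it is judged:
At the end, for the whole second after the job is handed in: The lever is fully over (beyond 1.68 of 1.75 rad), the clamp presses on the housing with 20 to 44 N, and the housing sits flat in its nest (within 6 mm, tilted less than 0.06 rad) (value of joint lever above 1.68 rad and contact force between part and clamp between 20 and 44 N and horizontal distance between part and nest below 0.006 m and angle between part's own z axis and vertical below 0.06 rad and height (world z) of part below 0.02 m); the robot touches nothing.
It fails at once if the housing is crushed: the clamp presses on it with more than 56 N (contact force between part and clamp above 56 N).
It fails at once if a bystander is moved by more than 30 mm (distance of any of spare_ring, insert_cup, scraper, driver, glue, caliper from where it was at the start of the episode above 0.03 m).
It also fails if it takes over 72 s, if anything falls off the work surface, if the arm or the gripper's body presses on something with over 40 N, if the wrist force passes 120 N, or if a joint passes its speed limit or range.

ROBOT

A 7-joint arm with a two-finger parallel gripper is mounted at the origin on the work surface. World frame = base frame: x ahead of the robot, y to its left, z up, the work surface at z = 0. Lengths are in m, angles in rad, forces in N, time in s.
With the tool pointing down it reaches from about 0.4 to 0.9 m from the base axis. Payload 5.6 kg.
Tool frame: the origin (TCP) lies midway between the tips of the shut fingers; the grasp point (between the pads) lies 19 mm behind it; z points along the fingers, y is the line along which they close (so a half turn about z gives the same grasp; the last joint's range is limited). The gripper opens to 92 mm and grips with 3 to 60 N. Pads are 20 mm wide; open, the fingers measure 128 mm over their backs; the gripper's body (75 mm by 189 mm) begins 69 mm behind the grasp point.
Start: joints at [-1.24, 0.468, -0.012, 1.603, 0.006, 1.071, -0.056], TCP at [0.237, 0.605, 0.215] pointing down, gripper open.
Joint ranges: [-2.53, 2.53], [-0.31, 2.02], [-1.57, 1.55], [0.28, 2.44], [-1.29, 4.43], [0.15, 1.84], [-2.92, 2.92]. Speed limits (rad/s): [2.57, 2.57, 3.14, 3.14, 3.14, 3.14, 3.14].

INTERFACE

Orientations are given as a 3x3 rotation matrix whose columns are the frame's x, y, z axes.
In Python, from station import env, effector, solver, viewer, workorder, search_frame, tip_of gives the robot as it stands. Calls block until the motion is done:
- env.reach(position, orientation): joint-space move of the TCP to a pose.
- env.movel(position, frame=None, rate=0.15): straight line of the TCP; frame=None keeps the orientation; rate is the mean speed in m/s.
- env.goto_joints(angles): joint-space move.
- effector.release() and effector.grasp(squeeze=None): open the fingers fully, or close them until they stop; squeeze is the grip in N (None keeps the last).
- env.pause(seconds).
- solver.inverse_kinematics(position, orientation): joint angles nearest the present ones, or None.
- env.sense(): the state.
- viewer.read_camera(name): name is "scene" or "top"; returns (picture, depth): 384x512x3 uint8, red, green, blue; 384x512 float32, m along the optical axis (not along the pixel's ray), 0 where there is no reading.
- viewer.camera_info(name): a dict with "intrinsics" (3x3 intrinsics, pixels), "eye" and "rotation" of the camera in the world. Camera axes: x right, y up, looking along -z (the intrinsics and any distortion apply to the point x, -y, -z); pixel columns grow to the right and rows downward; lengths in m; the calibration is good to about 2 mm. A picture is of the moment at which its call begins. camera_info takes no time and is no camera call.
A pose or a line that the arm cannot do raises env.PlanningError and nothing moves.
- workorder.finish_job(): hands the job in; it is judged then, once.
Trained networks look in the newest picture that a camera, given by its name, has taken for a name from the list of things; names that differ only in an ending like _2 or _b are one class to them, and where a whole thing is asked for, a point or a joint stands for the part that bears it (a point fixed in the world has none). Each returns a list of dicts, best first, with "score" (0 to 1); they miss things now and then, are a little off and sometimes report something else, mostly with a low value. They report only what shows in the picture. A call takes as long as a camera call. They do not tell look-alikes from the thing itself.
- search_frame(camera, name): "at" ([x, y, z] in m, in world coordinates, good to about 4 mm: the middle of the surface that is visible of it).
- tip_of(camera, name): "at" ([x, y, z] in m, in world coordinates, good to about 4 mm: a listed point, or the origin of a listed thing).
The state is a dict: "t": time; "joint_positions": joint angles; "joint_velocities": joint speeds; "tau": joint torques, N m; "ee_pos": TCP position; "tcp_rot": TCP orientation; "wrist_force": force on the tool from outside, world axes, zero at the start; "moment": the same for the moment, N m; "gripper_width": finger opening in m; "grasp_force": force on a finger pad.
Only numpy, scipy, OpenCV 4.12 (cv2) and the standard library are available. Lean on these libraries where they do the work, as an engineer would, in place of code of your own. Each camera call takes 0.05 s, during which the arm holds its last target. There are 200 camera calls.

## Working session

There is one attempt and no reset: what is moved stays moved. The work goes in short steps, each a Python script; the robot and the scene stay as the last script left them, time stands still between calls to the robot, and variables do not carry over. Pictures are saved under pics/ and viewed, at most 10 in all, crops included, and the job is handed in when it is done.

```bash
mkdir -p pics; ls; python3 - <<'E'
from station import env, effector, solver, viewer, workorder, search_frame, tip_of
import cv2,numpy as np
for c in ["scene","top"]:
    p,d=viewer.read_camera(c); cv2.imwrite(f"pics/{c}0.png",p[:,:,::-1]); np.save(f"pics/{c}_d.npy",d)
    i=viewer.camera_info(c); print(c,np.round(i["intrinsics"],1).tolist(),np.round(i["eye"],3),np.round(i["rotation"],3).tolist(),[k for k in i])
    for n in ["clamp","nut_grip","lever_pivot","lever_tip","part","nest","spare_ring","insert_cup","glue"]:
        print(n,[(np.round(r["at"],3).tolist(),round(r["score"],2)) for r in tip_of(c,n)[:3]])
s=env.sense();print(s["t"],s["ee_pos"],s["tcp_rot"])
E
```

```text
pics
scene [[459.6, 0.0, 248.8], [0.0, 459.6, 183.6], [0.0, 0.0, 1.0]] [1.232 0.761 1.16 ] [[-0.732, -0.494, 0.47], [0.681, -0.51, 0.526], [-0.02, 0.705, 0.709]] ['intrinsics', 'eye', 'rotation']
clamp [([0.559, 0.079, 0.002], 0.65)]
nut_grip [([0.569, 0.136, 0.175], 0.56), ([0.423, 0.418, 0.0], 0.46)]
lever_pivot [([0.552, 0.019, 0.137], 0.53), ([0.572, 0.135, 0.175], 0.38)]
lever_tip [([0.554, 0.039, 0.23], 0.47)]
part [([0.778, 0.153, 0.002], 0.81), ([0.339, 0.077, -0.005], 0.79), ([0.562, -0.157, -0.0], 0.65)]
nest [([0.55, 0.02, 0.012], 0.9), ([0.488, 0.119, 0.014], 0.72)]
spare_ring [([0.632, 0.149, 0.015], 0.72), ([0.562, 0.078, 0.003], 0.44)]
insert_cup [([0.553, 0.039, 0.23], 0.72), ([0.488, 0.118, 0.015], 0.66)]
glue [([0.598, 0.372, 0.0], 0.81)]
top [[393.1, 0.0, 256.7], [0.0, 393.1, 189.6], [0.0, 0.0, 1.0]] [0.447 0.014 1.534] [[0.006, 0.997, -0.074], [-1.0, 0.007, 0.012], [0.012, 0.074, 0.997]] ['intrinsics', 'eye', 'rotation']
clamp [([0.559, 0.079, -0.0], 0.82), ([0.633, 0.148, 0.013], 0.26)]
nut_grip [([0.574, 0.134, 0.174], 0.39)]
lever_pivot [([0.549, 0.02, 0.138], 0.55)]
lever_tip [([0.555, 0.036, 0.228], 0.51)]
part [([0.551, 0.024, 0.018], 0.6), ([0.346, 0.075, 0.002], 0.6), ([0.357, -0.054, 0.004], 0.49)]
nest [([0.545, 0.024, 0.014], 0.88)]
spare_ring [([0.633, 0.151, 0.013], 0.53)]
insert_cup [([0.485, 0.118, 0.018], 0.65)]
glue [([0.599, 0.368, -0.002], 0.58)]
1.0 [0.23741341 0.60509662 0.21459306] [[-9.30915328e-01  3.65235059e-01  6.54079597e-05]
 [ 3.65235060e-01  9.30915329e-01  4.45627237e-06]
 [-5.92616855e-05  2.80376924e-05 -9.99999998e-01]]
```

```bash
python3 - <<'E'
import cv2,numpy as np
a=cv2.imread("pics/scene0.png");b=cv2.imread("pics/top0.png")
cv2.imwrite("pics/both.png",cv2.resize(np.vstack([a,b]),(450,600*675//675)) if 0 else a)
# crop clamp
K=np.array([[459.6,0,248.8],[0,459.6,183.6],[0,0,1]])
R=np.array([[-0.732,-0.494,0.47],[0.681,-0.51,0.526],[-0.02,0.705,0.709]]);e=np.array([1.232,.761,1.16])
for P in [(.571,.135,.175),(.551,.02,.137),(.554,.038,.23),(.551,.022,.015)]:
    q=R.T@(np.array(P)-e);q=K@[q[0],-q[1],-q[2]];print(q[:2]/q[2])
q=R.T@(np.array((.56,.08,.12))-e);q=K@[q[0],-q[1],-q[2]];u,v=(q[:2]/q[2]).astype(int)
cv2.imwrite("pics/crop.png",cv2.resize(a[max(0,v-75):v+75,u-100:u+100],(800,600),interpolation=cv2.INTER_CUBIC));print(u,v)
E
```

```text
[275.32766181 200.3007576 ]
[253.38945736 185.80682092]
[256.42420181 167.35479619]
[254.2807228  211.98774422]
264 201
```

View pics/scene0.png

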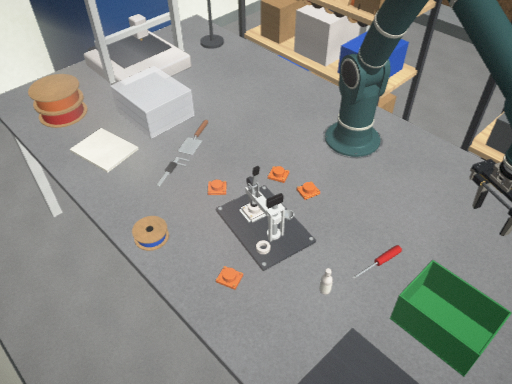

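View pics/top0.png

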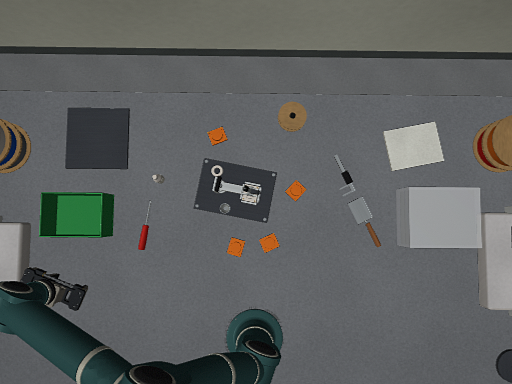

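View pics/crop.png

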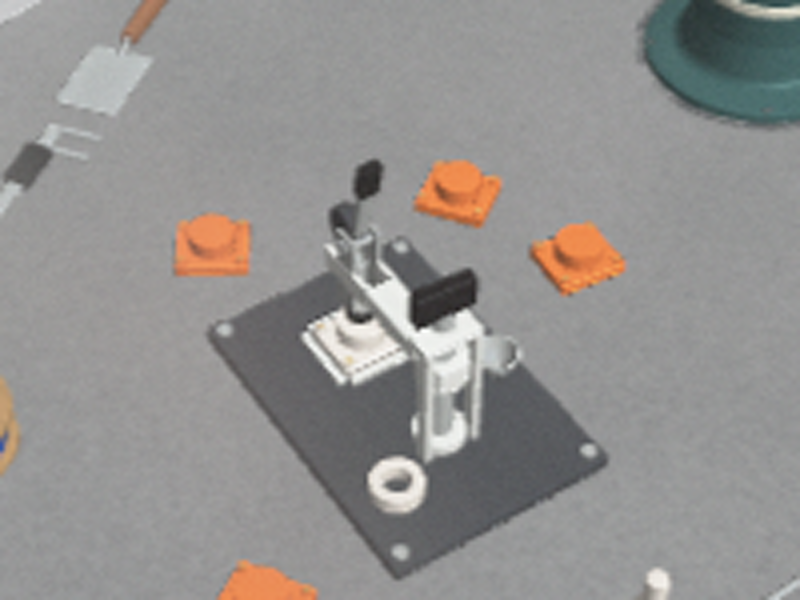

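The scene shows the tower on the dark plate at scene (268,222). The T-bar nut is at (275,200), the lever tip at (256,168) and the white housing at (254,212).

Possible mix-ups:
- **Housing:** orange copies at scene (217,187), (278,174), (309,190) and (229,277). I rejected these on colour. The white one under the foot is the right one.
- **Nut and lever:** the lever's black sleeve (256,168) against the black T-bar (275,200). In the close crop the T-bar is the wide block on the post at crop (445,300), and the sleeve is at crop (368,178).

```bash
cat > h.py <<'E'
from station import env, effector, solver, viewer, workorder, search_frame, tip_of
import cv2,numpy as np
def cloud(c):
    p,d=viewer.read_camera(c); i=viewer.camera_info(c); K=np.array(i["intrinsics"])
    v,u=np.mgrid[:384,:512]
    P=np.stack([(u-K[0,2])/K[0,0]*d,-(v-K[1,2])/K[1,1]*d,-d],-1)@np.array(i["rotation"]).T+np.array(i["eye"])
    P[d==0]=np.nan
    return p,P
E
python3 - <<'E'
from h import *
for c in ["top","scene"]:
    p,P=cloud(c); dark=p.max(2)<70
    m=dark&(np.hypot(P[...,0]-.571,P[...,1]-.135)<.04)&(P[...,2]>.15)&(P[...,2]<.21)
    t=m&(P[...,2]>.182); Q=P[t][:,:2]
    r=cv2.minAreaRect(Q.astype(np.float32)*1000); print(c,m.sum(),t.sum(),"z",np.percentile(P[m][:,2],[5,50,95]),r)
    w,v=np.linalg.eigh(np.cov(Q.T)); print("mean",Q.mean(0),"dir",np.degrees(np.arctan2(v[1,1],v[0,1])))
    m=(np.hypot(P[...,0]-.553,P[...,1]-.03)<.045)&(P[...,2]>.15)&(P[...,2]<.25)
    L=P[m]; print("lever",len(L)); print(np.round(L[np.argsort(L[:,2])][::max(1,len(L)//14)],3).tolist())
    # plate outline
    m=(np.abs(P[...,2]-.015)<.004)&(np.hypot(P[...,0]-.56,P[...,1]-.08)<.2)
    r=cv2.minAreaRect(P[m][:,:2].astype(np.float32)*1000); print("plate",r)
E
```

```text
top 65 51 z [0.17167552 0.18694034 0.19151281] ((569.0247802734375, 133.30752563476562), (12.429049491882324, 50.47477722167969), 80.38733673095703)
mean [0.56955675 0.13343267] dir 167.29420064832715
lever 81
[[0.534, 0.025, 0.15], [0.545, 0.0, 0.152], [0.541, -0.007, 0.154], [0.545, 0.018, 0.155], [0.548, 0.018, 0.155], [0.541, 0.015, 0.157], [0.548, 0.022, 0.158], [0.544, 0.008, 0.159], [0.537, 0.001, 0.161], [0.55, 0.025, 0.181], [0.554, 0.028, 0.207], [0.54, 0.038, 0.213], [0.556, 0.031, 0.224], [0.543, 0.045, 0.227], [0.556, 0.035, 0.23], [0.549, 0.038, 0.233], [0.552, 0.041, 0.235]]
plate ((568.6154174804688, 78.96986389160156), (351.566162109375, 352.12152099609375), 52.64532470703125)
scene 141 62 z [0.1639201  0.18059867 0.19026947] ((574.3162841796875, 131.85342407226562), (15.96779727935791, 49.81324768066406), 76.49829864501953)
mean [0.57551229 0.13322993] dir 166.33153457416134
lever 121
[[0.556, 0.011, 0.15], [0.557, 0.017, 0.152], [0.554, -0.0, 0.154], [0.55, -0.005, 0.157], [0.554, 0.027, 0.16], [0.555, 0.023, 0.168], [0.548, 0.03, 0.177], [0.553, 0.035, 0.188], [0.561, 0.035, 0.198], [0.55, 0.041, 0.206], [0.562, 0.037, 0.212], [0.56, 0.039, 0.216], [0.55, 0.041, 0.223], [0.549, 0.031, 0.227], [0.558, 0.032, 0.23], [0.558, 0.041, 0.233]]
plate ((545.9014282226562, 88.54985046386719), (341.34222412109375, 319.84765625), 59.350433349609375)
```

```bash
cat >> h.py <<'E'
psi=np.radians(-11); X=np.array([np.cos(psi),np.sin(psi),0]); Y=np.array([-np.sin(psi),np.cos(psi),0]); Z=np.array([0,0,1.])
NUT=np.array([.571,.1335,.176]); PIV=np.array([.5495,.0200,.137])
def down(yax):
    z=-Z; return np.stack([np.cross(yax,z),yax,z],1)
def lever_tcp(ang,piv,r=.075,half=.010):
    f=ang-.2; d=-np.sin(f)*Y+np.cos(f)*Z; n=np.cos(f)*Y+np.sin(f)*Z
    return piv+r*d+.0045*n+half*Y
E
python3 - <<'E'
from h import *
for s in (1,-1):
    print("lever",s,np.round(solver.inverse_kinematics(lever_tcp(.2,PIV),down(s*X)),2))
    b=np.array([np.sin(np.radians(13)),np.cos(np.radians(13)),0])
    print("nut",s,np.round(solver.inverse_kinematics(NUT+[0,0,-.016],down(s*b)),2))
    b=np.array([np.sin(np.radians(-7)),np.cos(np.radians(-7)),0])
    print("nut ccw20",s,np.round(solver.inverse_kinematics(NUT+[0,0,-.016],down(s*b)),2))
E
```

```text
lever 1 [-0.6   0.33  0.59  1.88 -0.22  1.   -0.11]
nut 1 [-0.48  0.42  0.24  1.83 -0.13  0.91  1.17]
nut ccw20 1 [-0.41  0.42  0.15  1.82 -0.08  0.91  1.47]
lever -1 [-0.19  0.31  0.09  1.85 -0.03  0.99  2.86]
nut -1 [-0.83  0.49  0.72  1.85 -0.4   0.95 -1.73]
nut ccw20 -1 [-0.78  0.48  0.65  1.85 -0.35  0.94 -1.42]
```

```bash
cat >> h.py <<'E'
def probe(angs,piv,fstop,rate=.05,r=.075):
    """push the lever along its arc; log angle and tangential force; stop at fstop"""
    log=[]
    for a in angs:
        env.movel(lever_tcp(a,piv,r),rate=rate); s=env.sense()
        f=a-.2; n=np.cos(f)*Y+np.sin(f)*Z      # reaction on tool
        F=np.array(s["wrist_force"]); log.append((round(a,3),round(float(F@n),2),round(float(np.linalg.norm(F)),1)))
        if F@n>fstop: break
    print(log,"t",s["t"]); return log
E
python3 - <<'E'
from h import *
s=env.sense(); effector.grasp(10)
p=np.array(s["ee_pos"]); env.movel([p[0],p[1],.31],rate=.3)
S=lever_tcp(.2,PIV)+.045*Y
env.reach(S+[0,0,.11],down(X)); print(env.sense()["t"])
env.movel(S,rate=.15); s=env.sense(); print(s["t"],s["wrist_force"],s["gripper_width"],np.array(s["ee_pos"])-S)
env.movel(lever_tcp(.2,PIV)+.02*Y,rate=.1); print(env.sense()["wrist_force"])
probe(np.arange(.2,1.35,.05),PIV,4.0)
p,_=cloud("scene"); cv2.imwrite("pics/s1.png",cv2.resize(p[110:260,160:360][:,:,::-1],(800,600),interpolation=cv2.INTER_CUBIC))
E
```

```text
5.1167
6.0 [-0.06254829  0.67139068  1.29209242] 0.0007613577445858596 [6.64775784e-04 9.71032055e-05 7.80562987e-04]
[0.17632539 0.31850348 0.29297049]
[(np.float64(0.2), 0.07, 0.7), (np.float64(0.25), -0.86, 0.9), (np.float64(0.3), 0.27, 0.4), (np.float64(0.35), -0.02, 0.7), (np.float64(0.4), 0.19, 1.0), (np.float64(0.45), -0.04, 0.7), (np.float64(0.5), 1.21, 1.7), (np.float64(0.55), 2.62, 3.1), (np.float64(0.6), 4.23, 4.4)] t 8.95
```

View pics/s1.png

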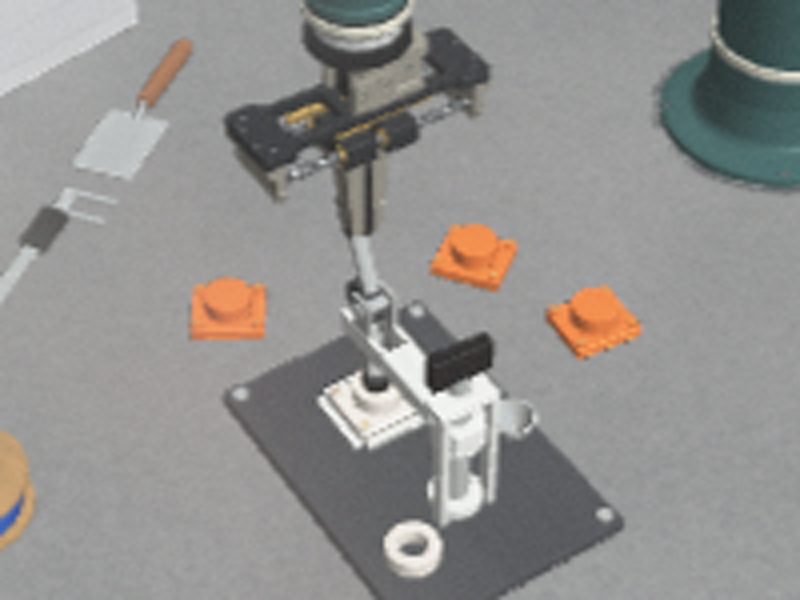

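The crop shows the fingers pushing the lever at crop (360,235), with the housing still seated at (372,405). The bite begins at about 0.47 rad, and the force slope is close to theory. That means about 8.5 mm of raising, or 2.25 rad of loosening.

```bash
python3 - <<'E'
from h import *
p=np.array(env.sense()["ee_pos"]); env.movel(p+.03*Y+[0,0,.05],rate=.2)
effector.release()
b=-np.array([np.sin(np.radians(13)),np.cos(np.radians(13)),0])
G=NUT+[0,0,-.014]
q=np.array([-0.83,0.49,0.72,1.85,-0.4,0.95,-1.73])
env.reach(G+[0,0,.08],down(b)); print(env.sense()["t"],env.sense()["joint_positions"])
env.movel(G,rate=.1); effector.grasp(55); s=env.sense()
print(s["t"],s["wrist_force"],s["moment"],s["gripper_width"],s["grasp_force"],s["ee_pos"],s["joint_positions"][6])
E
```

```text
12.2583 [-0.93315234  0.41552979  0.85058414  1.77705774 -0.34625902  1.10625709
 -1.76391701]
14.3667 [-1.27709692 -1.74912057  0.66469668] [-0.51183845  0.42253782 -0.12218904] 0.013194363148067234 54.99687731266022 [0.57082381 0.13266036 0.16198064] -1.6951043486217605
```

```bash
python3 - <<'E'
from h import *
q=np.array(env.sense()["joint_positions"]); q0=q[6]
for k in (1,2,3):
    q[6]=q0+2.25*k/3; env.goto_joints(q); s=env.sense(); print(s["t"],np.round(s["wrist_force"],1),np.round(s["moment"],2),round(s["gripper_width"],4),s["joint_positions"][6]-q0)
effector.release(); s=env.sense(); p=np.array(s["ee_pos"]); print(s["t"],s["wrist_force"])
env.movel(p+[0,0,.13],rate=.2)
for c in ["top","scene"]:
    im,P=cloud(c)
    m=(im.max(2)<70)&(np.hypot(P[...,0]-.571,P[...,1]-.135)<.04)&(P[...,2]>.182)&(P[...,2]<.2); Q=P[m][:,:2]
    if len(Q)>5:
        w,v=np.linalg.eigh(np.cov(Q.T)); print(c,len(Q),Q.mean(0),np.degrees(np.arctan2(v[1,1],v[0,1])))
    for n in ("lever_pivot","lever_tip"): print(c,n,[(np.round(r["at"],3).tolist(),round(r["score"],2)) for r in tip_of(c,n)[:2]])
cv2.imwrite("pics/s2.png",cv2.resize(im[110:260,160:360][:,:,::-1],(800,600),interpolation=cv2.INTER_CUBIC)); print(env.sense()["t"])
E
```

```text
15.1167 [-0.9  0.2  1. ] [-0.1   0.29  0.15] 0.0132 0.7487030254349234
15.8667 [-2.5  1.8  1.2] [0.26 0.69 0.07] 0.0138 1.4981254360555654
16.6167 [-5.5  2.2  3.8] [0.38 1.04 0.05] 0.0138 2.2475872578624885
17.825 [ 0.17930219 -0.12289414 -0.14656226]
top lever_pivot [([0.55, 0.017, 0.143], 0.54)]
top lever_tip [([0.546, -0.006, 0.241], 0.49)]
scene 69 [0.57429569 0.13343222] 114.1935518899563
scene lever_pivot [([0.552, 0.017, 0.146], 0.68)]
scene lever_tip [([0.546, -0.003, 0.238], 0.49)]
18.925
```

View pics/s2.png

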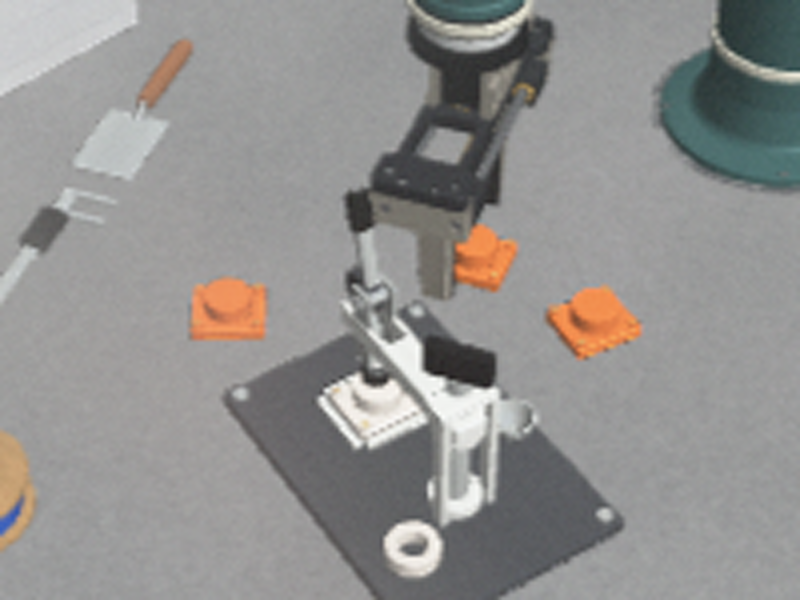

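The T-bar turned from 167° to 294°, which is 2.22 rad. The lever (sleeve at crop (358,210)) rests at about 0.44 rad, matching the bite estimate. Next I probe again.

```bash
python3 - <<'E'
from h import *
P2=PIV+[0,0,.0085]
effector.grasp(10)
S=lever_tcp(.4,P2)+.035*Y
env.reach(S+[0,0,.06],down(X)); env.movel(S,rate=.2); print(env.sense()["t"])
probe([.45,.6,.75],P2,3,rate=.1)
probe(np.arange(.8,1.4,.05),P2,4.3)
E
```

```text
21.2333
[(0.45, 0.21, 0.7), (0.6, -0.09, 1.2), (0.75, -0.59, 0.9)] t 22.3
[(np.float64(0.8), -0.23, 0.8), (np.float64(0.85), -0.52, 0.9), (np.float64(0.9), -0.76, 1.1), (np.float64(0.95), -0.46, 0.6), (np.float64(1.0), 0.21, 0.5), (np.float64(1.05), 0.5, 0.8), (np.float64(1.1), 1.34, 1.9), (np.float64(1.15), 1.71, 1.9), (np.float64(1.2), 1.0, 1.8), (np.float64(1.25), 1.55, 1.6), (np.float64(1.3), 1.74, 1.7), (np.float64(1.35), 1.28, 1.8)] t 25.3
```

The bite starts at about 1.0 rad, and the peak lever force of about 2 N matches 4.5–5 mm of final compression, or about 32–36 N. I'm closing the lever.

```bash
python3 - <<'E'
from h import *
P2=PIV+[0,0,.0085]
probe([1.42,1.5,1.57,1.63],P2,5)
probe(np.arange(1.66,1.92,.02),P2,7,rate=.03)
s=env.sense(); p=np.array(s["ee_pos"]); env.pause(.3); print(env.sense()["wrist_force"],p)
env.movel(p+[0,0,.09],rate=.15); env.pause(.2)
q=np.array(env.sense()["ee_pos"]); env.movel(q+.16*Y+[0,0,.06]+.1*X,rate=.25)
for c in ["top","scene"]:
    im,P=cloud(c)
    for n in ("lever_pivot","lever_tip","part"): print(c,n,[(np.round(r["at"],3).tolist(),round(r["score"],2)) for r in tip_of(c,n)[:2]])
cv2.imwrite("pics/s3.png",cv2.resize(im[110:260,160:360][:,:,::-1],(800,600),interpolation=cv2.INTER_CUBIC)); print(env.sense()["t"])
E
```

```text
[(1.42, 1.61, 1.9), (1.5, 1.39, 2.0), (1.57, -0.32, 0.4), (1.63, 0.97, 1.0)] t 26.3333
[(np.float64(1.66), -0.3, 1.1), (np.float64(1.68), -0.78, 0.9), (np.float64(1.7), -0.33, 1.2), (np.float64(1.72), -1.01, 1.8), (np.float64(1.74), 1.29, 1.3), (np.float64(1.76), 9.22, 9.5)] t 27.8333
[-1.25664689  1.53339631  9.21342903] [ 0.53742864 -0.04375335  0.1516664 ]
top lever_pivot [([0.548, 0.017, 0.146], 0.53)]
top lever_tip [([0.533, -0.074, 0.147], 0.51)]
top part [([0.563, -0.156, -0.002], 0.7), ([0.343, 0.076, 0.0], 0.69)]
scene lever_pivot [([0.548, 0.017, 0.146], 0.4)]
scene lever_tip []
scene part [([0.775, 0.153, 0.001], 0.81), ([0.545, 0.022, 0.019], 0.62)]
30.4333
```

View pics/s3.png

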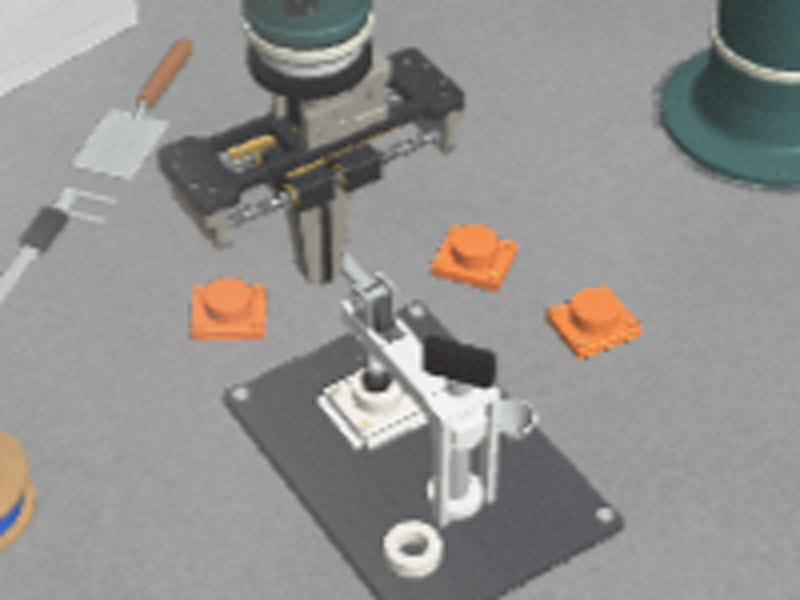

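The crop shows the lever level behind the fingers at crop (355,270), the foot on the housing at (375,385), and the ring and cup unmoved. The stop was felt at about 1.75 rad, and the lever tip is level with the pivot (0.147 vs 0.146 m).

```bash
python3 - <<'E'
from h import *
print(env.sense()["ee_pos"],env.sense()["wrist_force"]); print(workorder.finish_job())
E
```

```text
[0.6653819  0.09398951 0.30090722] [-0.35079958 -0.62981953  0.01426209]
the job is handed in; nothing more can be done
None
```

I handed the job in at about 30 s on the robot's clock: nut backed off 2.25 rad, bite now at about 1.0 rad (57 % of the throw), lever shut on its stop and housing still in its nest, with the clamp force estimated at 32–36 N from lever forces, not measured; no verdict was returned.

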